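Switch the ball sorter to the other chute and feed the balls

ROBOT

A 7-joint arm with a two-finger parallel gripper is mounted at the origin on the work surface. World frame = base frame: x ahead of the robot, y to its left, z up, the work surface at z = 0. Lengths are in m, angles in rad, forces in N, time in s.
With the tool pointing down it reaches from about 0.4 to 0.875 m from the base axis. Payload 19.3 kg.
Tool frame: the origin (TCP) lies midway between the tips of the shut fingers; the grasp point (between the pads) lies 19 mm behind it; z points along the fingers, x is the direction in which the jaws open and shut, and the axes are right-handed (so a half turn about z gives the same grasp; the last joint's range is limited). The gripper opens to 85 mm and grips with 20 to 120 N. Pads are 22 mm wide; open, the fingers measure 114 mm over their backs; the gripper's body (76 mm by 85 mm) begins 54 mm behind the grasp point. The pads swing forward as they close: fully open they stand 13 mm farther back than shut.
Start: joints at [-1.344, 0.521, -0.036, 1.599, 0.021, 1.021, -0.113], TCP at [0.183, 0.598, 0.231] pointing down, gripper open.
Joint ranges: [-2.91, 2.91], [-0.3, 2.13], [-1.5, 1.42], [0.17, 2.43], [-1.26, 4.41], [0.16, 1.93], [-2.52, 2.52]. Speed limits (rad/s): [1.89, 1.89, 2.39, 2.39, 3.01, 3.01, 3.01].

INTERFACE

Orientations are given as a rotation vector (axis times angle).
In Python, from plant import env, vision gives the robot as it stands.
- The arm moves only by the tool move_arm, never from a script. Its argument "rows" is a list of rows, each a list of 7 numbers: the finger opening in m, from 0 to 0.0854, then the shift along the world's x, y, z in m, then the turn, a rotation vector about the world's x, y, z in degrees. A call has exactly 10 rows; each row is the pose to reach, as a shift and turn from the pose commanded when the call began; what a row does not reach only later rows make up. A row lasts 1/10 s, in which the tool goes at most 50 mm and 8.59 degrees, less where a joint would pass 70% of its speed; a pose out of reach is approached as far as the arm can. A call with a gripper value outside its range is refused whole. The fingers move at their own pace and stop on an object; the grip force is fixed at half the most. Time passes only in rows, so rows that repeat a pose let the fingers close, or fill a call up. It gives the time, the measured TCP pose, the force and the opening at its end, in the units of the state.
- env.state(): the state, without advancing time (a new reading comes with each control period).
- vision.get_image(name): name is "side" or "top" or "wrist"; returns the picture (420x560x3 uint8, red, green, blue); there is no depth.
- vision.camera_info(name): a dict with "fx", "fy", "cx", "cy" (pixels), "k1" (the pictures are not rectified: a ray, as slopes to the right and down, at radius r is drawn at 1 + k1 r^2 times it, then the intrinsics apply), "origin" and "attitude" of the camera in the world. Camera axes: x right, y up, looking along -z (the intrinsics and any distortion apply to the point x, -y, -z); pixel columns grow to the right and rows downward; lengths in m; the calibration is good to about 2 mm. A picture is of the moment at which its call begins: read the wrist's pose just before it. camera_info takes no time and is no camera call; for the wrist camera it gives the pose at the moment of the call.
- env.hand_in(): hands the job in, once; it reports no verdict.
The state is a dict: "time_s": time; "joints": joint angles; "joint_vel": joint speeds; "effort": joint torques, N m; "ee_pos": TCP position; "eef_rot": TCP orientation; "ft_force": force on the tool from outside, world axes, zero at the start; "torque": the same for the moment, N m; "grip_width": opening from 0.0 (shut) to 1.0 (fully open).
Only numpy, scipy, OpenCV 4.12 (cv2) and the standard library are available. Lean on these libraries where they do the work, as an engineer would, in place of code of your own. Each camera call takes 0.05 s, during which the arm holds its last target.

TASK

The sorter's seesaw gate is tipped towards one tray; press its raised end down with the fingertips so that it rocks over its pivot and stays tipped the other way. Then push the shutter's tab sideways, away from the feed trough, until the shutter is fully open, so that the three waiting wooden balls roll down the newly chosen chute into its tray. Do not touch the balls, grasp nothing, and leave the other things on the bench where they are.

Things in the scene. Friction and masses are not known exactly. Their poses are not given: they have to be found in the camera images.
- sorter: Fixed wooden ball sorter. Origin on the bench under the middle of the seesaw gate; +x away from the robot, +y left, z up. On its -x side a sloping feed trough (x -240 to -42 mm, y 0, floor 98 to 117 mm high, 62 mm wide, walls 26 mm) ends at the gate. At y = 120 to 175 mm left and right of the gate are fixed chutes, then trays out to 327 mm, walls up to 75 mm high.
- gate (a joint): Tilt of the seesaw gate about its pivot (along the sorter's x, 85 mm above the bench): +0.25 rad left end fully down (feeds the left tray), -0.25 right end fully down. Starts tipped to either side (rarely still settling in the first second). Plank 230 mm long (y), 72 mm wide, lips 8 (near) and 20 mm (far) above its surface. Past level it falls over by itself under its weight and stays; about 1 N on the raised end moves it.
- gate_left (a point): Point on the top surface of the gate's plank, midway between its lips, 100 mm left (+y) of the pivot, 15 mm from the left end. About 114 mm above the bench when raised, 90 mm when level, 65 mm when down.
- gate_right (a point): The same point 100 mm to the right (-y) of the pivot, 15 mm from the right end.
- shutter (a joint): Opening of the shutter that holds back the balls: 0 closed, 0.06 m fully open; slides along the sorter's +y (to the left), stays where it is left, takes 3 to 5 N.
- shutter_tab (a point): Centre of the inner face (towards the trough) of the shutter's upright tab: a plate 40 mm wide along x, 8 mm thick, 100 to 172 mm above the bench; this point is 146 mm high. Push this face towards the sorter's +y. While closed, 71 mm are free between it and the trough's side wall, above a low bar whose top is 112 mm above the bench.
- gate_weight (a point): Centre of the dark steel weight (50 mm wide, 28 mm high) on a post of the gate, 85 mm beyond the plank's middle, 89 mm above the pivot; it leans towards the lower side.
- tray_left (a point): Centre of the left tray's inner floor (120 mm along x, 136 mm along y, 12 mm above the bench).
- tray_right (a point): Centre of the right tray's inner floor, same size.
- ball0_center (a point): Centre of a turned wooden ball, 40 mm across; number 1 of three in a row behind the shutter in the feed trough, counted from the shutter. It rolls by itself once the shutter opens.
- ball1_center (a point): Centre of a turned wooden ball, 40 mm across; number 2 of three in a row behind the shutter in the feed trough, counted from the shutter. It rolls by itself once the shutter opens.
- ball2_center (a point): Centre of a turned wooden ball, 40 mm across; number 3 of three in a row behind the shutter in the feed trough, counted from the shutter. It rolls by itself once the shutter opens.
- mallet: wooden mallet lying on the bench, about 200 mm long, head 100 mm wide and 64 mm high (bystander); origin at its foot
- chisel: wood chisel lying on the bench, about 240 mm long, 28 mm high (bystander); origin at its foot
- block_plane: small hand plane, 150 x 45 mm, 67 mm high (bystander); origin at its foot
- spindle: turned wooden spindle standing upright, 40 mm wide, 90 mm tall (bystander); origin at its foot
- tin: closed metal tin, 70 mm wide, 85 mm tall (bystander); origin at its foot
- glue: glue bottle standing upright, 56 mm wide, 150 mm tall (bystander); origin at its foot
- hub: wooden ring, 72 mm across, 45 mm tall, with a 28 mm hole (bystander); origin at its foot
Things that resemble listed ones, but are neither listed nor needed, are in the scene too. Leave any green or white look-alike of the part that bears ball1_center alone.

How it is judged:
By the outcome, as a careful person would: the job done as asked, in the order asked, and still so for the second after the job is handed in, with the robot touching nothing.
It also fails if it takes over 42 s, if anything falls off the work surface, if the arm or the gripper's body presses on something with over 40 N, if the wrist force passes 120 N, or if a joint passes its speed limit or range.

## Working session

There is one attempt and no reset: what is moved stays moved. The work goes in short steps, Python scripts to look and compute and a tool call to move; the robot and the scene stay as the last step left them, time stands still between calls to the robot, and variables do not carry over. Pictures are saved under pics/ and viewed, and the job is handed in when it is done.

Besides the shell and the picture viewer there is one more tool, called in YAML: its name, and indented under it one key for each argument. move_arm: Moves the arm, as the interface text tells. Its arguments: {"type":"object","properties":{"rows":{"type":"array","items":{"type":"array","items":{"type":"number"}}}},"required":["rows"]}

```bash
mkdir -p pics
python3 - <<'E'
from plant import env, vision
import cv2
s=env.state();print(s['time_s'],s['ee_pos'],s['eef_rot'],s['grip_width'])
for n in ['side','top','wrist']:
    print(n,vision.camera_info(n))
    cv2.imwrite(f'pics/{n}0.png',vision.get_image(n)[:,:,::-1])
E
```

```text
0.0 [0.18274445 0.59733945 0.23072396] [ 2.52491170e+00  1.86808596e+00 -1.36171080e-03] 1.0008493274192731
side {'fx': 387.9356809232961, 'fy': 387.9356809232961, 'cx': 279.5384308756332, 'cy': 208.70742047689487, 'k1': 0.038112527689246986, 'origin': array([0.39828736, 0.83123407, 0.75555072]), 'attitude': array([ 0.13919133, -1.31634886, -2.69513641])}
top {'fx': 494.0879651841914, 'fy': 494.0879651841914, 'cx': 271.47402233528004, 'cy': 206.8194256442235, 'k1': -0.08204649181232733, 'origin': array([0.37895233, 0.04911027, 1.61376622]), 'attitude': array([ 0.07774296, -0.10404741, -1.56895589])}
wrist {'fx': 332.5157736781393, 'fy': 332.5157736781393, 'cx': 275.2494220940763, 'cy': 211.8591132238039, 'k1': -0.06730532889306096, 'origin': array([0.11391014, 0.619183  , 0.37385878]), 'attitude': array([-0.24638277, -0.17971454,  1.26587367])}
```

View pics/top0.png

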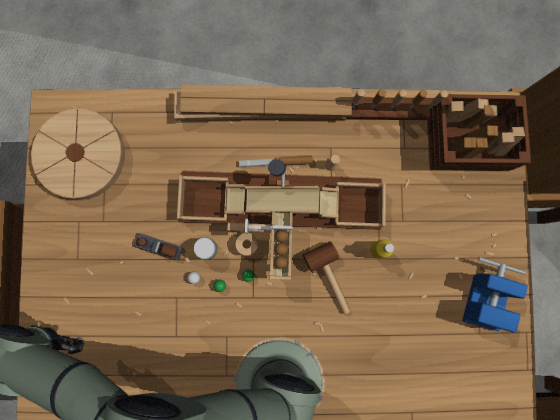

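View pics/side0.png

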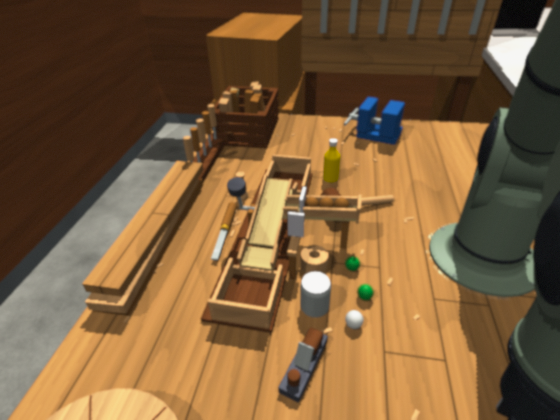

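```bash
cat > h.py <<'E'
import numpy as np, cv2
from scipy.spatial.transform import Rotation as R
from plant import env, vision
def ray(n,u,v,ci=None):
    c=ci or vision.camera_info(n)
    d=np.array([(u-c['cx'])/c['fx'],(v-c['cy'])/c['fy']]); p=d.copy()
    for _ in range(20): p=d/(1+c['k1']*(p@p))
    return c['origin'], R.from_rotvec(c['attitude']).as_matrix()@np.array([p[0],-p[1],-1])
def onz(n,u,v,z):
    o,d=ray(n,u,v); return o+d*(z-o[2])/d[2]
def proj(n,P,ci=None):
    c=ci or vision.camera_info(n)
    q=R.from_rotvec(c['attitude']).as_matrix().T@(np.array(P)-c['origin']); a=np.array([q[0],-q[1]])/-q[2]
    a=a*(1+c['k1']*(a@a)); return np.array([a[0]*c['fx']+c['cx'],a[1]*c['fy']+c['cy']])
E
python3 - <<'E'
import cv2
a=cv2.imread('pics/top0.png')[150:300,165:395]
cv2.imwrite('pics/topz.png',cv2.resize(a,None,fx=3.4,fy=3.4,interpolation=cv2.INTER_CUBIC))
a=cv2.imread('pics/side0.png')[145:335,190:410]
cv2.imwrite('pics/sidez.png',cv2.resize(a,None,fx=3,fy=3,interpolation=cv2.INTER_CUBIC))
E
```

```text
(no output)
```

View pics/topz.png

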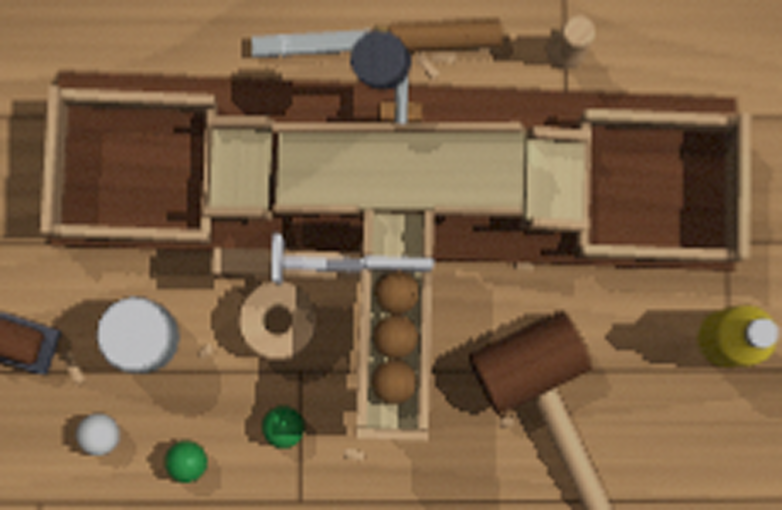

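View pics/sidez.png

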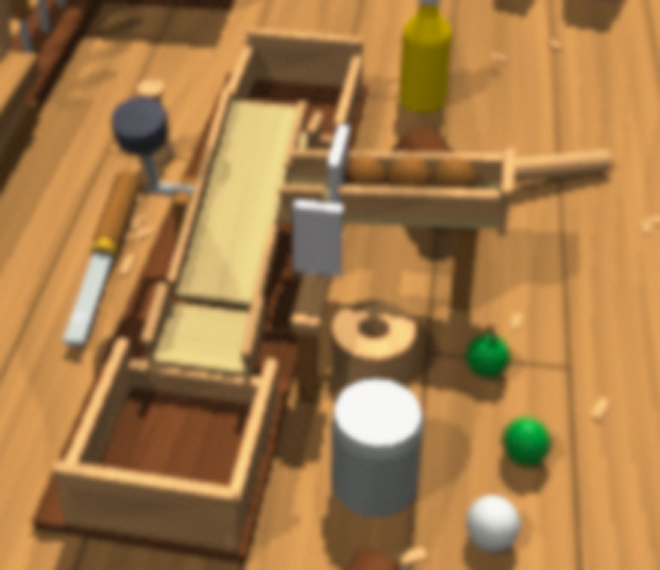

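Run:
```python
from h import *
f=lambda x,y,z: onz('top',165+(x+.5)/3.4-.5,150+(y+.5)/3.4-.5,z)
tl=f(52,88,.075);tr=f(748,116,.075);br=f(745,262,.075);bl=f(42,240,.075)
print(tl,tr,br,bl)
c=(tl+tr+br+bl)/4; d=(tl-tr+bl-br); d/=np.linalg.norm(d)
ex=(tl+tr-br-bl); ex/=np.linalg.norm(ex)
print('c',c,'yaw from y',np.degrees(np.arctan2(-d[0],d[1])),'from x',np.degrees(np.arctan2(ex[1],ex[0])),np.linalg.norm(tl-tr),np.linalg.norm(tl-bl))
# shutter tab top z=.172
for p in [(278,234),(278,281)]: print('tab',f(*p,.172))
print('weight',f(380,58,.188))
for p in [(397,295),(397,337),(395,382)]: print('ball',f(*p,.13))
print('trough end',f(358,437,.13),f(428,437,.13))
print('plank R',f(525,126,.115),f(525,212,.115),'L',f(276,126,.062),f(276,212,.062))
c0=c;yaw=np.arctan2(-d[0],d[1])
```

```text
[0.65713401 0.31231519 0.075     ] [ 0.6319768  -0.33677043  0.075     ] [ 0.49516789 -0.33014351  0.075     ] [0.5153981  0.31857582 0.075     ]
c [ 0.5749192  -0.00900574  0.075     ] yaw from y -2.0029573395409432 from x -2.649039702726324 0.649572956606264 0.14187410736833134
tab [0.51217646 0.09828236 0.172     ]
tab [0.47165398 0.09810145 0.172     ]
weight [0.66327926 0.01048985 0.188     ]
ball [ 0.46198004 -0.00563071  0.13      ]
ball [ 0.42494036 -0.00551348  0.13      ]
ball [ 0.38545059 -0.00363273  0.13      ]
trough end [0.33748893 0.02893493 0.13      ] [ 0.33736828 -0.03244448  0.13      ]
plank R [ 0.61563942 -0.1226009   0.115     ] [ 0.53739293 -0.1216252   0.115     ] L [0.62361168 0.10439237 0.062     ] [0.54284596 0.10398518 0.062     ]
```

Run:
```python
from h import *
s=env.state();M=R.from_rotvec(s['eef_rot']).as_matrix();print(s['time_s'],M.round(3))
for P in [(.512,.098,.172),(.472,.098,.172),(.575,-.109,.114),(.577,-.009,.085)]:
    q=proj('side',P); print(P,q,(q-[190,145])*3)
```

```text
0.15 [[ 0.292  0.956 -0.   ]
 [ 0.956 -0.292 -0.001]
 [-0.001  0.    -1.   ]]
(0.512, 0.098, 0.172) [288.40725382 210.99497477] [295.22176145 197.98492431]
(0.472, 0.098, 0.172) [304.77888419 212.39692834] [344.33665256 202.19078502]
(0.575, -0.109, 0.114) [277.79551856 181.78196787] [263.38655568 110.34590362]
(0.577, -0.009, 0.085) [271.35979244 210.05075848] [244.07937733 195.15227543]
```

move_arm:
  rows:
    - [0,0.02,-0.02,0.01,0,0,2]
    - [0,0.05,-0.05,0.02,0,0,4]
    - [0,0.08,-0.08,0.03,0,0,6]
    - [0,0.11,-0.12,0.03,0,0,8]
    - [0,0.14,-0.16,0.03,0,0,10]
    - [0,0.17,-0.2,0.03,0,0,12]
    - [0,0.2,-0.24,0.03,0,0,14]
    - [0,0.23,-0.28,0.03,0,0,15]
    - [0,0.26,-0.32,0.03,0,0,15]
    - [0,0.29,-0.36,0.03,0,0,15]

```text
time_s: 1.15
ee_pos: [0.4737, 0.2358, 0.2614]
eef_rot: [2.26, 2.182, 0.0]
ft_force: [0.8, 0.5, 0.1]
grip_width: 0.001
```

move_arm:
  rows:
    - [0,0.01,-0.03,0,0,0,0]
    - [0,0.02,-0.07,0,0,0,0]
    - [0,0.03,-0.11,0,0,0,0]
    - [0,0.045,-0.155,0,0,0,0]
    - [0,0.06,-0.2,0,0,0,0]
    - [0,0.075,-0.245,0,0,0,0]
    - [0,0.085,-0.285,0,0,0,0]
    - [0,0.095,-0.32,0,0,0,0]
    - [0,0.1,-0.342,0,0,0,0]
    - [0,0.1,-0.342,-0.02,0,0,0]

```text
time_s: 2.15
ee_pos: [0.5739, -0.1084, 0.2426]
eef_rot: [2.262, 2.175, 0.002]
ft_force: [-0.5, 0.5, -0.6]
grip_width: -0.003
```

Run:
```python
from h import *
s=env.state();print(s['ee_pos'],s['ft_force'],proj('wrist',s['ee_pos']))
cv2.imwrite('pics/w1.png',vision.get_image('wrist')[:,:,::-1])
a=vision.get_image('side')[:,:,::-1][100:340,170:420]
cv2.imwrite('pics/s1.png',cv2.resize(a,None,fx=2.4,fy=2.4))
for P in [(.5745,-.109,.114),(.572,-.18,.06)]: print(proj('wrist',P))
```

```text
[ 0.57389534 -0.10837021  0.2426475 ] [-0.45500207  0.53032027 -0.56570869] [273.86711768 272.84861264]
[269.60573526 208.36262984]
[199.38101395 193.9098259 ]
```

View pics/w1.png

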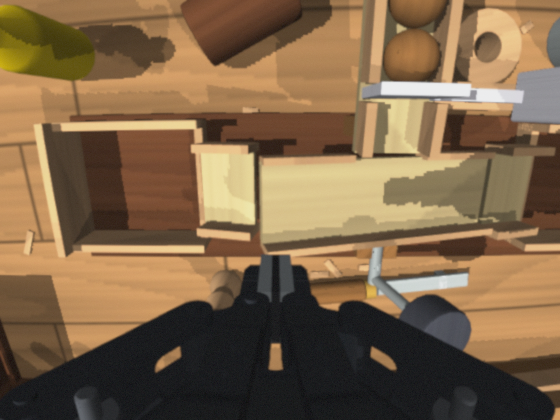

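View pics/s1.png

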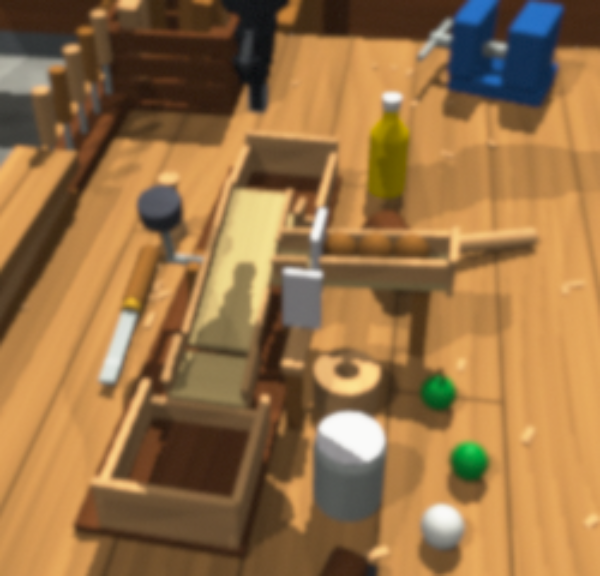

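move_arm:
  rows:
    - [0,0,0.006,-0.02,0,0,0]
    - [0,0,0.012,-0.045,0,0,0]
    - [0,0,0.012,-0.075,0,0,0]
    - [0,0,0.012,-0.095,0,0,0]
    - [0,0,0.012,-0.11,0,0,0]
    - [0,0,0.012,-0.12,0,0,0]
    - [0,0,0.012,-0.128,0,0,0]
    - [0,0,0.012,-0.136,0,0,0]
    - [0,0,0.012,-0.144,0,0,0]
    - [0,0,0.012,-0.15,0,0,0]

```text
time_s: 3.25
ee_pos: [0.5729, -0.0923, 0.0909]
eef_rot: [2.26, 2.182, 0.0]
ft_force: [-0.1, -0.3, -0.3]
grip_width: 0.002
```

Run:
```python
from h import *
s=env.state();print(s['ee_pos'],s['ft_force'])
cv2.imwrite('pics/w2.png',vision.get_image('wrist')[:,:,::-1])
a=vision.get_image('side')[:,:,::-1][100:340,170:420]
cv2.imwrite('pics/s2.png',cv2.resize(a,None,fx=2.4,fy=2.4))
```

```text
[ 0.57285118 -0.09231075  0.09091274] [-0.125355   -0.300991   -0.27187062]
```

View pics/w2.png

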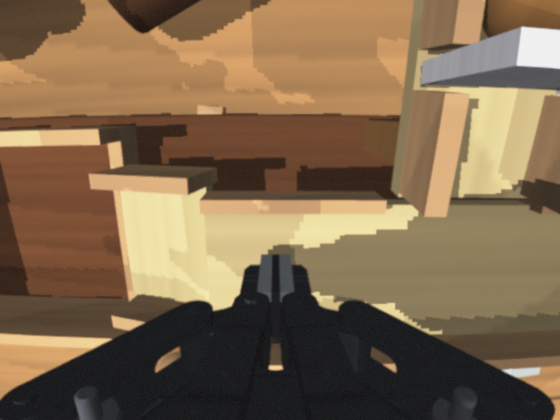

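View pics/s2.png

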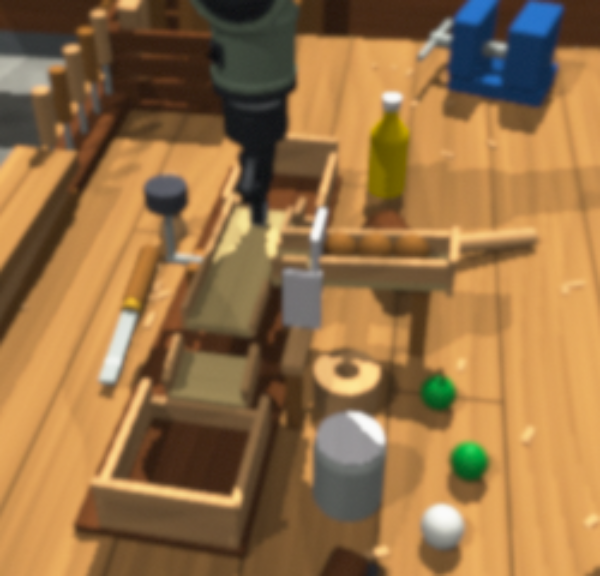

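move_arm:
  rows:
    - [0,0,0,-0.004,0,0,0]
    - [0,0,0,-0.008,0,0,0]
    - [0,0,0,-0.012,0,0,0]
    - [0,0,0,-0.016,0,0,0]
    - [0,0,0,-0.018,0,0,0]
    - [0,0,0,-0.018,0,0,0]
    - [0,0,0,0.0,0,0,0]
    - [0,0,0,0.03,0,0,0]
    - [0,0,0,0.07,0,0,0]
    - [0,0,0,0.11,0,0,0]

```text
time_s: 4.35
ee_pos: [0.5725, -0.0924, 0.2027]
eef_rot: [-2.26, -2.182, 0.001]
ft_force: [0.1, 0.3, 0.4]
grip_width: 0.002
```

Run:
```python
from h import *
s=env.state();print(s['ee_pos'],s['ft_force'])
a=vision.get_image('side')[:,:,::-1][100:340,170:420]
cv2.imwrite('pics/s3.png',cv2.resize(a,None,fx=2.4,fy=2.4))
```

```text
[ 0.57247888 -0.09237528  0.20273939] [0.10009424 0.25334473 0.35465648]
```

View pics/s3.png

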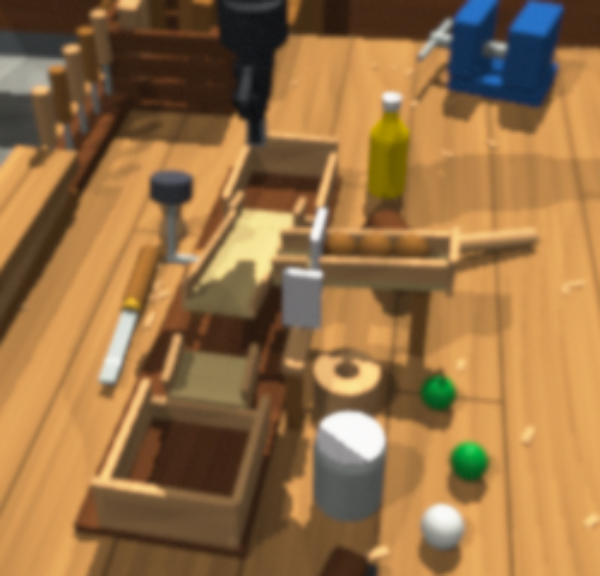

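move_arm:
  rows:
    - [0,0,0,0.03,0,0,0]
    - [0,-0.01,0.02,0.05,0,0,0]
    - [0,-0.03,0.055,0.05,0,0,0]
    - [0,-0.05,0.09,0.05,0,0,0]
    - [0,-0.07,0.125,0.05,0,0,0]
    - [0,-0.081,0.145,0.05,0,0,0]
    - [0,-0.081,0.152,0.05,0,0,0]
    - [0,-0.081,0.152,0.04,0,0,0]
    - [0,-0.081,0.152,0.02,0,0,0]
    - [0,-0.081,0.152,0.0,0,0,0]

```text
time_s: 5.4
ee_pos: [0.4924, 0.0583, 0.2002]
eef_rot: [2.261, 2.18, 0.0]
ft_force: [1.0, -0.7, -0.6]
grip_width: -0.001
```

Run:
```python
from h import *
s=env.state();print(s['ee_pos'],s['ft_force'])
cv2.imwrite('pics/w4.png',vision.get_image('wrist')[:,:,::-1])
a=vision.get_image('side')[:,:,::-1][100:340,170:420]
cv2.imwrite('pics/s4.png',cv2.resize(a,None,fx=2.4,fy=2.4))
```

```text
[0.49237787 0.05834588 0.20018971] [ 1.04410278 -0.69134784 -0.63511215]
```

View pics/w4.png

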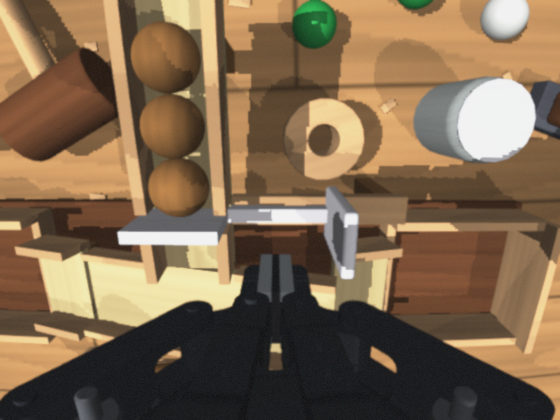

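View pics/s4.png

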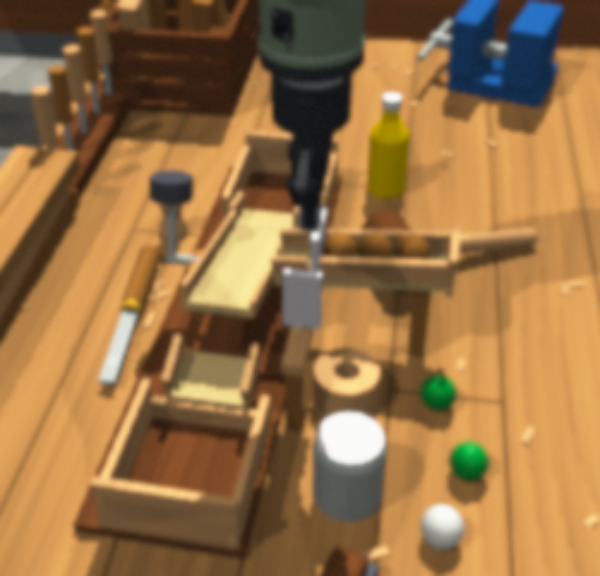

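move_arm:
  rows:
    - [0,0,0,-0.01,0,0,0]
    - [0,0,0,-0.025,0,0,0]
    - [0,0,0,-0.04,0,0,0]
    - [0,0,0,-0.052,0,0,0]
    - [0,0,0,-0.06,0,0,0]
    - [0,0,0,-0.066,0,0,0]
    - [0,0,0,-0.066,0,0,0]
    - [0,0,0.006,-0.066,0,0,0]
    - [0,0,0.012,-0.066,0,0,0]
    - [0,0,0.018,-0.066,0,0,0]

```text
time_s: 6.5
ee_pos: [0.492, 0.0785, 0.1357]
eef_rot: [2.259, 2.182, 0.001]
ft_force: [0.1, 1.5, -0.1]
grip_width: -0.004
```

move_arm:
  rows:
    - [0,0,0.006,0,0,0,0]
    - [0,0,0.012,0,0,0,0]
    - [0,0.001,0.018,0,0,0,0]
    - [0,0.001,0.025,0,0,0,0]
    - [0,0.001,0.032,0,0,0,0]
    - [0,0.001,0.039,0,0,0,0]
    - [0,0.002,0.045,0,0,0,0]
    - [0,0.002,0.05,0,0,0,0]
    - [0,0.002,0.055,0,0,0,0]
    - [0,0.002,0.058,0,0,0,0]

```text
time_s: 7.5
ee_pos: [0.4939, 0.1361, 0.1353]
eef_rot: [2.26, 2.182, 0.0]
ft_force: [1.9, -3.2, 0.2]
grip_width: 0.001
```

Continue slowly to the stop, watching for the force rise.

move_arm:
  rows:
    - [0,0,0.001,0,0,0,0]
    - [0,0,0.002,0,0,0,0]
    - [0,0,0.003,0,0,0,0]
    - [0,0,0.004,0,0,0,0]
    - [0,0,0.005,0,0,0,0]
    - [0,0,0.005,0,0,0,0]
    - [0,0,0.006,0,0,0,0]
    - [0,0,0.006,0,0,0,0]
    - [0,0,0.006,0,0,0,0]
    - [0,0,0.006,0,0,0,0]

```text
time_s: 8.5
ee_pos: [0.4938, 0.1417, 0.1353]
eef_rot: [-2.26, -2.182, -0.0]
ft_force: [0.6, -1.8, 0.7]
grip_width: -0.0
```

Run:
```python
from h import *
s=env.state();print(s['ee_pos'],s['ft_force'])
cv2.imwrite('pics/w5.png',vision.get_image('wrist')[:,:,::-1])
a=vision.get_image('side')[:,:,::-1][100:340,170:420]
cv2.imwrite('pics/s5.png',cv2.resize(a,None,fx=2.4,fy=2.4))
```

```text
[0.49378998 0.14171592 0.13528542] [ 0.5781327  -1.83984201  0.68398139]
```

View pics/w5.png

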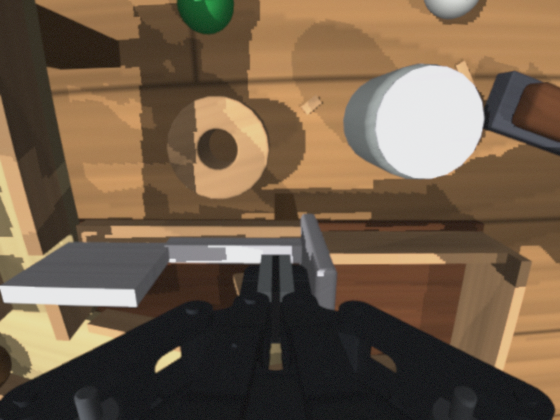

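View pics/s5.png

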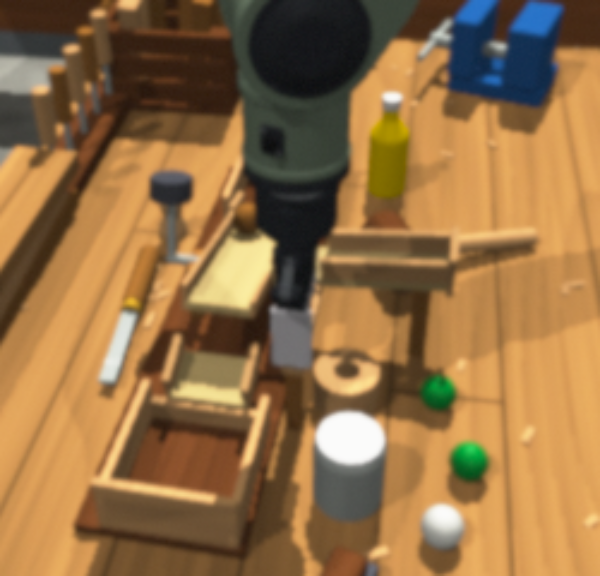

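move_arm:
  rows:
    - [0,0,0.001,0,0,0,0]
    - [0,0,0.002,0,0,0,0]
    - [0,0,0.002,0,0,0,0]
    - [0,0,0.003,0,0,0,0]
    - [0,0,0.003,0,0,0,0]
    - [0,0,0.004,0,0,0,0]
    - [0,0,0.004,0,0,0,0]
    - [0,0,0.004,0,0,0,0]
    - [0,0,0.004,0,0,0,0]
    - [0,0,0.004,0,0,0,0]

```text
time_s: 9.6
ee_pos: [0.4937, 0.1422, 0.1351]
eef_rot: [2.262, 2.178, -0.005]
ft_force: [1.6, -24.2, 2.9]
grip_width: 0.0
```

move_arm:
  rows:
    - [0,0,-0.004,0,0,0,0]
    - [0,0,-0.012,0,0,0,0]
    - [0,0,-0.022,0,0,0,0]
    - [0,0,-0.028,0,0,0,0]
    - [0,0,-0.03,0.01,0,0,0]
    - [0,0,-0.03,0.04,0,0,0]
    - [0,0,-0.03,0.075,0,0,0]
    - [0,0,-0.03,0.11,0,0,0]
    - [0,0,-0.03,0.135,0,0,0]
    - [0,0,-0.03,0.15,0,0,0]

```text
time_s: 10.6
ee_pos: [0.4942, 0.1159, 0.2883]
eef_rot: [2.259, 2.182, 0.005]
ft_force: [-0.1, -0.2, 0.1]
grip_width: -0.003
```

move_arm:
  rows:
    - [0,-0.01,0.03,0,0,0,0]
    - [0,-0.02,0.07,0,0,0,0]
    - [0,-0.03,0.11,0,0,0,0]
    - [0,-0.05,0.15,0,0,0,0]
    - [0,-0.07,0.19,0,0,0,0]
    - [0,-0.09,0.23,0,0,0,0]
    - [0,-0.11,0.27,0,0,0,0]
    - [0,-0.13,0.3,0,0,0,0]
    - [0,-0.14,0.32,0,0,0,0]
    - [0,-0.14,0.32,0,0,0,0]

```text
time_s: 11.6
ee_pos: [0.3514, 0.4384, 0.2858]
eef_rot: [-2.254, -2.186, -0.0]
ft_force: [0.3, -0.4, 0.3]
grip_width: 0.002
```

Run:
```python
from h import *
s=env.state();print(s['time_s'],s['ee_pos'],s['ft_force'])
a=vision.get_image('top')[:,:,::-1][150:300,165:395]
cv2.imwrite('pics/t6.png',cv2.resize(a,None,fx=3.4,fy=3.4,interpolation=cv2.INTER_CUBIC))
a=vision.get_image('side')[:,:,::-1][100:340,170:420]
cv2.imwrite('pics/s6.png',cv2.resize(a,None,fx=2.4,fy=2.4))
```

```text
11.6 [0.35141625 0.43842805 0.28579246] [ 0.34652528 -0.38375965  0.28138826]
```

View pics/t6.png

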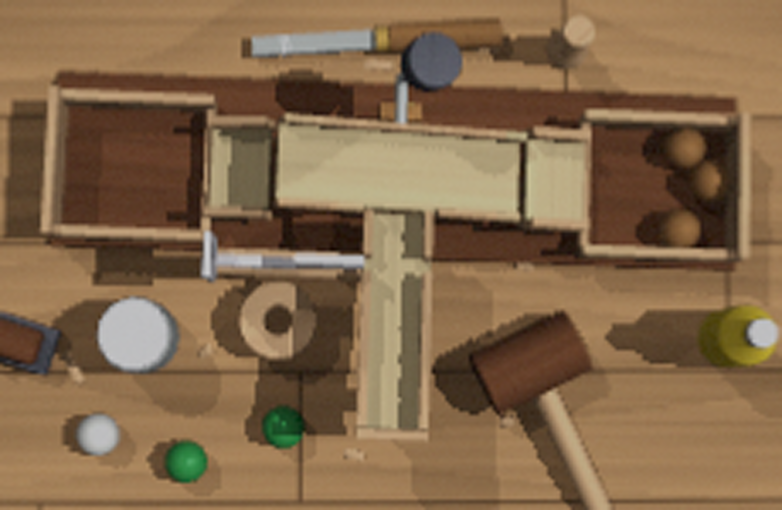

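View pics/s6.png

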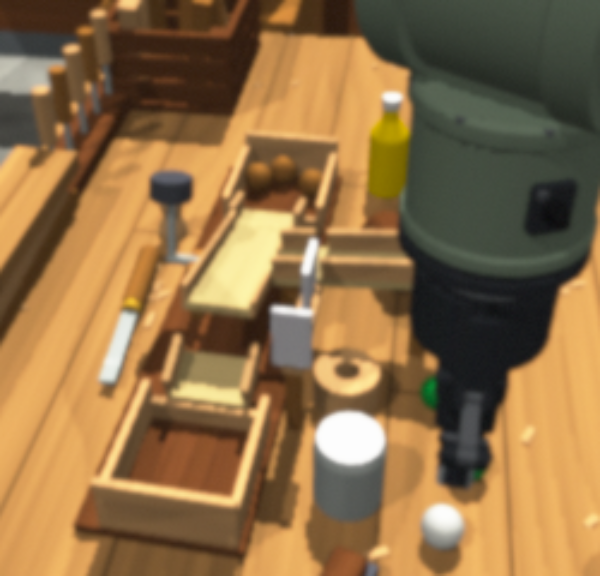

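move_arm:
  rows:
    - [0,0,0,0,0,0,0]
    - [0,0,0,0,0,0,0]
    - [0,0,0,0,0,0,0]
    - [0,0,0,0,0,0,0]
    - [0,0,0,0,0,0,0]
    - [0,0,0,0,0,0,0]
    - [0,0,0,0,0,0,0]
    - [0,0,0,0,0,0,0]
    - [0,0,0,0,0,0,0]
    - [0,0,0,0,0,0,0]

```text
time_s: 12.7
ee_pos: [0.3538, 0.4357, 0.2853]
eef_rot: [2.26, 2.182, -0.0]
ft_force: [0.4, -0.4, -0.7]
grip_width: -0.001
```

Run:
```python
from h import *
a=vision.get_image('top')[:,:,::-1][150:300,165:395]
a=cv2.resize(a,None,fx=3.4,fy=3.4,interpolation=cv2.INTER_CUBIC)
print(cv2.absdiff(a,cv2.imread('pics/t6.png')).max())
f=lambda x,y,z: onz('top',165+(x+.5)/3.4-.5,150+(y+.5)/3.4-.5,z)
print(f(209,256,.172)-f(278,257,.172))
print(env.hand_in())
```

```text
18
[0.00082222 0.05932621 0.        ]
the job is handed in; nothing more can be done
None
```

The job is done and handed in at about 12.8 s. No verdict came back.

- **Gate:** It started tipped to the left. I pressed its raised right end down with the shut fingertips, and it rocked over and stayed tipped to the right.
- **Shutter:** I pushed the tab to the left until it stopped moving. The force there rose to about 24 N. The top image puts the tab's travel at about 59 mm of the 60 mm, so the stop and the image agree within measuring error.
- **Balls:** The last top and side views show all three wooden balls in the right tray.
- **Everything else:** In the last views the chisel, mallet, glue bottle, tin, ring, spindle and the green and white look-alikes are where they were. The block plane is only partly in the cropped pictures, and nothing suggests it moved.
- **At hand-in:** The arm was clear of everything. Two top pictures about a second apart showed almost no change, so the scene was at rest.

No check failed. The one correction on the way came before pressing the gate: the wrist view put my target several millimetres too close to the plank's end, so I moved it 12 mm inward.

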